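# Draw the bottom blank from a gravity magazine and clamp it in a spring-jaw fixture

### The arm

A 7-joint arm with a two-finger parallel gripper is mounted at the origin on the work surface. World frame = base frame: x ahead of the robot, y to its left, z up, the work surface at z = 0. Lengths are in m, angles in rad, forces in N, time in s.
With the tool pointing down it reaches from about 0.425 to 0.95 m from the base axis. Payload 4.7 kg.
Tool frame: the origin (TCP) lies midway between the tips of the shut fingers; the grasp point (between the pads) lies 19 mm behind it; z points along the fingers, y is the line along which they close (so a half turn about z gives the same grasp; the last joint's range is limited). The gripper opens to 85 mm and grips with 20 to 120 N. Pads are 22 mm wide; open, the fingers measure 114 mm over their backs; the gripper's body (76 mm by 85 mm) begins 54 mm behind the grasp point. The pads swing forward as they close: fully open they stand 13 mm farther back than shut.
Start: joints at [1.116, 0.469, -0.049, 1.532, 0.024, 1.141, -0.082], TCP at [0.279, -0.615, 0.231] pointing down, gripper open.
Joint ranges: [-2.59, 2.59], [-0.33, 1.99], [-1.39, 1.29], [0.1, 2.45], [-1.04, 4.18], [0.21, 1.99], [-2.66, 2.66]. Speed limits (rad/s): [2.57, 2.57, 3.14, 3.14, 3.14, 3.14, 3.14].

### API

Orientations are given as [roll, pitch, yaw] about the fixed x, y, z axes, in that order (R = Rz(yaw) Ry(pitch) Rx(roll)).
In Python, from plant import ctrl gives the robot as it stands. The module is installed in compiled form; this text tells all that it offers. Calls block until the motion is done:
- ctrl.move_pose(position, orientation): joint-space move of the TCP to a pose.
- ctrl.movel(position, v=0.15, frame=None, contact_N=None): straight line of the TCP; frame=None keeps the orientation; v is the mean speed in m/s. With contact_N (N) it stops when the force on the tool has changed by that much, and returns True; else False.
- ctrl.movej(angles): joint-space move.
- ctrl.ungrasp() and ctrl.grab(): open the fingers fully, or close them until they stop; the grip force is fixed at half the most.
- ctrl.sleep(seconds).
- ctrl.ik(position, orientation): joint angles nearest the present ones, or None.
- ctrl.read_state(): the state.
- ctrl.camera(name): name is "scene" or "top" or "wrist"; returns a dict with "pixels" (384x512x3 uint8, red, green, blue), "fx", "fy", "cx", "cy" (pixels), "k1" (the pictures are not rectified: a ray, as slopes to the right and down, at radius r is drawn at 1 + k1 r^2 times it, then the intrinsics apply), "origin" and "attitude" of the camera in the world. Camera axes: x right, y up, looking along -z (the intrinsics and any distortion apply to the point x, -y, -z); pixel columns grow to the right and rows downward; lengths in m; the calibration is good to about 2 mm. A picture is of the moment at which its call begins. There is no depth.
A pose or a line that the arm cannot do raises ctrl.IKError and nothing moves.
- ctrl.sign_off(): hands the job in; it is judged then, once.
Trained networks look in a picture, given as the dict that the camera call returned (one of the last four; its "shot" number tells which), for a name from the list of things; names that differ only in an ending like _2 or _b are one class to them, and where a whole thing is asked for, a point or a joint stands for the part that bears it (a point fixed in the world has none). Each returns a list of dicts, best first, with "conf" (0 to 1); they miss things now and then, are a little off and sometimes report something else, mostly with a low value. They report only what shows in the picture. A call takes as long as a camera call.
- ctrl.cut_out(target, picture): "mask" (384x512 bool, what is visible of it).
- ctrl.pinpoint(target, picture): "location" ([x, y, z] in m, in world coordinates, good to about 4 mm: a listed point, or the origin of a listed thing).
The state is a dict: "clock": time; "joints": joint angles; "qvel": joint speeds; "tau": joint torques, N m; "eef_pos": TCP position; "eef_rot": TCP orientation; "contact_force": force on the tool from outside, world axes, zero at the start; "moment": the same for the moment, N m; "gripper_width": finger opening in m; "finger_force": force on a finger pad.
Only numpy, scipy, OpenCV 4.12 (cv2) and the standard library are available. Lean on these libraries where they do the work, as an engineer would, in place of code of your own. Each camera call takes 0.05 s, during which the arm holds its last target. There are 200 camera calls.

### The job

Slide the bottom aluminium blank out through the mouth of the gravity magazine, so that the rest of the stack drops onto the magazine's bed with its weight still on top. Then load that blank in the spring-jaw fixture: push the sprung jaw back with its end, lower it flat onto the bed behind the fixed fence, centred and square, and let go so that the jaw clamps it. Leave the other blanks in the magazine and the tools and parts on the bench undisturbed.

Things in the scene. Friction and masses are not known exactly. Their poses are not given: they have to be found in the camera images.
- magazine: Fixed steel gravity magazine for bar blanks, 150 mm tall. Origin: centre of the underside of its base plate (x -95..95, y -60..60, 10 thick), on the bench; z up; mouth on its -x side, facing away from the robot. Bed y -18..18 (narrower than the blanks), x -66..66, top z = 45 mm. Side posts at |y| = 26.5..31.5, x -34..-10 and 33..57, top rails z 132..150; rear stop at x = 62 (y -18..18).
- mouth (a point): Front edge of the magazine's bed (x = -66, z = 45 mm of the magazine), axes as the magazine's. Above it stands the gate strip, 4 mm thick, y -18..18, z = 61..150 mm (y -31..31 above z = 120): the slot under it is 16 mm high, so one 12 mm blank passes and the next is held back. The sides beside the mouth are open from x = -34 forward, below the rails.
- blank0: The bottom blank, to be drawn out: plain aluminium bar 120 (x) x 50 (y) x 12 mm (z), 0.19 kg. Origin: centre of its underside. It lies on the magazine's bed, along its x; its front end sticks out 26 to 36 mm beyond the gate. Drawing it out along the magazine's -x takes roughly 6 to 20 N. No room for an upright gripper at the tall gate: lean the gripper's back away from it, 35 degrees.
- blank1: Second blank, equal to blank0, lying on it behind the gate; it must drop 12 mm onto the bed. Origin: centre of its underside.
- blank2: Third blank, equal, on blank1. Origin: centre of its underside.
- blank3: Fourth blank, equal, on blank2. Origin: centre of its underside.
- weight: Dark steel follower weight, 80 x 44 x 12 mm with a knob (16 mm across, 14 mm high), 0.25 to 0.5 kg, on top of the stack. Origin: centre of its underside.
- fixture: Fixed spring-jaw fixture. Origin under its bed's centre, on the bench; z up. Base plate 12 mm thick, x -97..128, y -55..55 mm. Bed y -18..18, x -60..50, top z = 45 mm. Fixed fence at the -x end (away from the robot): inner face x = -60, 12 thick, y -15..15, top z = 52, 7 mm above the bed. Sprung jaw at the +x end (robot side). A clamped blank lies along x, centred at x = 0.
- bed (a point): Point on the fixture: where the middle of a clamped blank's underside belongs (top of the bed, 60 mm from the fence's face). Axes as the fixture's.
- jaw_face (a point): Point on the front face of the sprung jaw, at z = 69 mm of the fixture; the jaw is an aluminium block 56 mm wide, its face spans z = 24..82 mm. Moves with the jaw.
- jaw (a joint): Travel of the sprung jaw (m), away from the fence (+x of the fixture): 0 at rest (face at x = 54 mm, a 114 mm gap to the fence), 0.006 with a 120 mm blank clamped, at most 0.022. The spring pushes back with about 4 N at 0, 7 N at 0.006 and 9 N at 0.010. Friction on the jaw can hold up the end of a blank that is lowered level against it; entering with that end low avoids this.
- screwdriver: Bystander: black-handled screwdriver, 190 mm, lying on the bench. Leave alone.
- spanner: Bystander: steel spanner, 180 mm, lying on the bench. Leave alone.
- caliper: Bystander: caliper, 200 mm, lying on the bench. Leave alone.
- flange: Bystander: aluminium ring flange, 90 mm across, 22 mm high, lying on the bench. Leave alone.

How it is judged:
By the outcome, as a careful person would: the job done as asked, in the order asked, and still so for the second after the job is handed in, with the robot touching nothing.
It also fails if it takes over 56 s, if anything falls off the work surface, if the arm or the gripper's body presses on something with over 40 N, if the wrist force passes 120 N, or if a joint passes its speed limit or range.

## Working session

There is one attempt and no reset: what is moved stays moved. The work goes in short steps, each a Python script; the robot and the scene stay as the last script left them, time stands still between calls to the robot, and variables do not carry over. Pictures are saved under pics/ and viewed, at most 10 in all, crops included, and the job is handed in when it is done.

```bash
mkdir -p pics; ls
python3 - <<'E'
from plant import ctrl
import cv2,numpy as np
print(ctrl.read_state())
ims=[]
for n in ["scene","top"]:
    p=ctrl.camera(n); print(n,p["origin"],p["attitude"],p["fx"],p["k1"])
    ims.append(p["pixels"])
    for t in ["magazine","mouth","blank0","weight","fixture","bed","jaw_face","screwdriver","spanner","caliper","flange"]:
        r=ctrl.pinpoint(t,p)[:2]; print(t,[(np.round(d["location"],4).tolist(),round(d["conf"],2)) for d in r])
    cv2.imwrite(f"pics/{n}0.png",p["pixels"][:,:,::-1])
E
```

```text
pics
{'clock': 0.0, 'joints': array([ 1.11605107,  0.46948185, -0.04857453,  1.53368782,  0.02408576,
        1.14097116, -0.08229272]), 'qvel': array([-0.00072748, -0.00043349, -0.00089943, -0.00018783, -0.00012445,
        0.00057093, -0.00082348]), 'tau': array([ 7.89657352e-04, -5.10306108e+01, -4.64621012e-02, -2.37712222e+01,
        1.06247835e-02,  7.66557612e-03,  1.73882472e-05]), 'eef_pos': array([ 0.27860194, -0.61419178,  0.23023668]), 'eef_rot': array([-3.13963058e+00,  6.68748896e-05,  4.25859947e-01]), 'contact_force': array([0.78786739, 0.41123754, 0.52808329]), 'moment': array([-0.01641666,  0.02025989,  0.01176005]), 'finger_force': 0.0, 'gripper_width': 0.08539632910366447}
scene [ 1.40122915 -0.34284976  1.156939  ] [ 0.69517298 -0.00706769  1.18215612] 441.76989471655526 -0.08418152164599832
magazine [([0.4628, -0.2077, 0.0038], 0.74)]
mouth [([0.5279, -0.2067, 0.0467], 0.96)]
blank0 [([0.5005, -0.2066, 0.0456], 0.68), ([0.4601, -0.2095, 0.0832], 0.4)]
weight [([0.4637, -0.2024, 0.0934], 0.52)]
fixture [([0.4356, 0.1808, 0.0013], 0.9)]
bed [([0.4383, 0.1813, 0.0
[... 331 characters left out ...]
5 1.3649019 ] [ 0.05310514  0.00286509 -1.56452961] 499.73236260087566 -0.024533234081418887
magazine [([0.4675, -0.2071, -0.0013], 0.97), ([0.39, 0.1899, 0.0693], 0.5)]
mouth [([0.529, -0.2038, 0.0462], 0.77)]
blank0 [([0.5013, -0.2048, 0.044], 0.76)]
weight [([0.4638, -0.2047, 0.0944], 0.68)]
fixture [([0.438, 0.1812, -0.0028], 0.79), ([0.3872, 0.1919, 0.0726], 0.57)]
bed [([0.4367, 0.1803, 0.0479], 0.96)]
jaw_face [([0.3884, 0.1891, 0.0745], 0.65)]
screwdriver [([0.7282, 0.0206, -0.0055], 0.6), ([0.6162, 0.421, -0.0022], 0.41)]
spanner [([0.6162, 0.4202, -0.0053], 0.84)]
caliper [([0.6782, -0.4657, -0.0031], 0.71), ([0.6152, 0.4197, 0.001], 0.28)]
flange [([0.4812, -0.006, 0.0013], 0.56)]
```

View pics/top0.png

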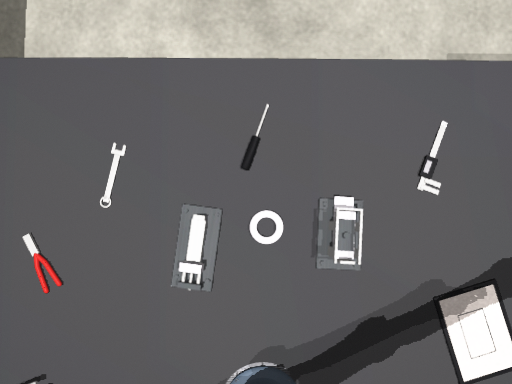

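View pics/scene0.png

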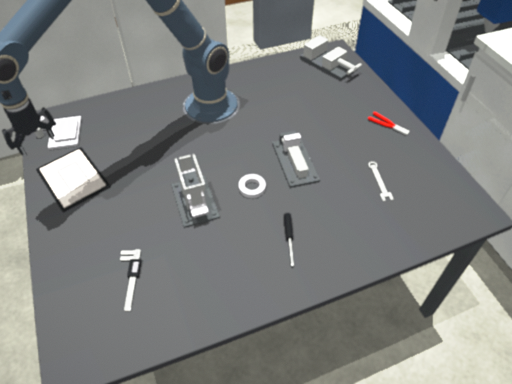

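The top view shows the magazine at about (340,235) with its blank sticking out upwards (world +x). The fixture is at about (197,247), tilted by several degrees. Next I'll check reach and take a close wrist look at both.

```bash
cat > h.py <<'E'
from plant import ctrl
import cv2,numpy as np
from scipy.spatial.transform import Rotation as Ro
pi=np.pi
def proj(p,X):
    R=Ro.from_euler('xyz',p["attitude"]).as_matrix()
    c=(np.atleast_2d(X)-p["origin"])@R; s=np.c_[c[:,0]/-c[:,2], -c[:,1]/-c[:,2]]
    s=s*(1+p["k1"]*(s**2).sum(1))[:,None]
    return s*[p["fx"],p["fy"]]+[p["cx"],p["cy"]]
def cloc(p,uv,z):   # pixels -> world points on the plane z
    K=np.array([[p["fx"],0,p["cx"]],[0,p["fy"],p["cy"]],[0,0,1]])
    s=cv2.undistortPoints(np.float64(uv).reshape(-1,1,2),K,np.array([p["k1"],0,0,0,0])).reshape(-1,2)
    d=np.c_[s[:,0],-s[:,1],-np.ones(len(s))]@Ro.from_euler('xyz',p["attitude"]).as_matrix().T
    return p["origin"]+d*((z-p["origin"][2])/d[:,2])[:,None]
def pin(p,names):
    for t in names: print(t,[(np.round(d["location"],4).tolist(),round(d["conf"],2)) for d in ctrl.pinpoint(t,p)[:2]])
def rot(t): return Ro.from_euler('xyz',t).as_matrix()
E
python3 - <<'E'
from h import *
for nm,o in (("A",[pi,.61,0]),("B",[pi,-.61,pi])):
  for pos in ([.54,-.206,.035],[.7,-.206,.06],[.48,.175,.05],[.54,-.206,.2]):
    q=ctrl.ik(pos,o); print(nm,pos,None if q is None else np.round(q,2))
for k,(x,y) in enumerate([(.50,-.206),(.44,.181)]):
    ctrl.move_pose([x,y,.36],[pi,0,0])
    p=ctrl.camera("wrist"); print(p["origin"],p["attitude"],p["fx"],ctrl.read_state()["clock"])
    cv2.imwrite(f"pics/w{k}.png",p["pixels"][:,:,::-1])
    pin(p,["magazine","mouth","blank0","weight"] if k==0 else ["fixture","bed","jaw_face"])
    np.save(f"w{k}.npy",p,allow_pickle=True)
E
```

```text
A [0.54, -0.206, 0.035] [ 0.26  0.83 -0.06  1.51  0.16  1.4  -1.44]
A [0.7, -0.206, 0.06] [ 0.2   1.04 -0.05  0.98  0.14  1.72 -1.42]
A [0.48, 0.175, 0.05] [-0.03  0.78 -0.44  1.67  0.06  1.31 -2.04]
A [0.54, -0.206, 0.2] [ 0.27  0.65 -0.07  1.43  0.16  1.67 -1.41]
B [0.54, -0.206, 0.035] [ 0.62  0.94 -0.66  1.48  0.52  1.55  1.38]
B [0.7, -0.206, 0.06] [ 0.45  1.13 -0.67  0.95  0.57  1.84  1.46]
B [0.48, 0.175, 0.05] [ 0.2   0.9  -0.82  1.66  0.3   1.37  0.86]
B [0.54, -0.206, 0.2] [ 0.65  0.76 -0.72  1.4   0.44  1.78  1.44]
[ 0.57983237 -0.20775447  0.50253057] [-3.22138381e-01 -2.73394713e-04 -1.57276003e+00] 296.25674745524185 3.0083
magazine []
mouth [([0.5263, -0.2096, 0.0464], 0.9)]
blank0 []
weight [([0.4609, -0.2045, 0.0958], 0.91)]
[0.52088367 0.17909925 0.50282782] [-3.21457224e-01 -4.75650283e-04 -1.57336096e+00] 296.25674745524185 4.7167
fixture [([0.4397, 0.1834, -0.0043], 0.83)]
bed [([0.4336, 0.1817, 0.0439], 0.97), ([0.4652, -0.2077, 0.0696], 0.28)]
jaw_face [([0.3835, 0.186, 0.066], 0.67)]
```

```bash
python3 -c "
import cv2,numpy as np
a=[cv2.imread(f'pics/w{k}.png') for k in (0,1)]
c=[cv2.resize(i[60:360,100:412],None,fx=1.28,fy=1.8*0.71) for i in a]
cv2.imwrite('pics/w01.png',np.hstack([cv2.resize(i[84:384,106:406],(400,400),interpolation=cv2.INTER_CUBIC) for i in a]))"
```

```text
(no output)
```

View pics/w01.png

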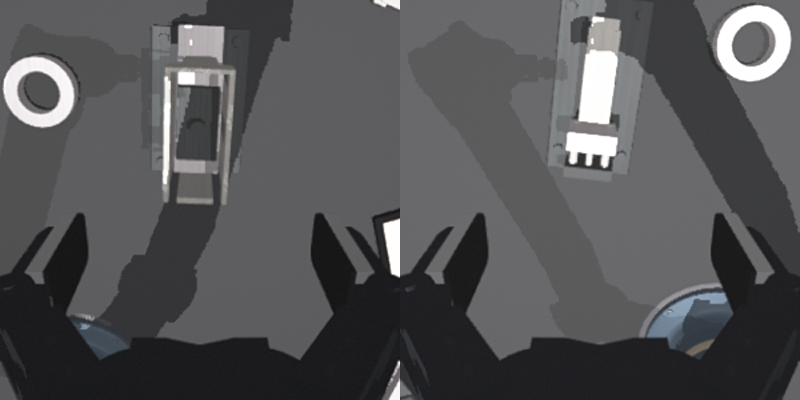

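```bash
cat > fit.py <<'E'
from h import *
from scipy.optimize import differential_evolution
def rect(x0,x1,y0,y1,z): c=[(x0,y0,z),(x1,y0,z),(x1,y1,z),(x0,y1,z)]; return [(c[i],c[(i+1)%4]) for i in range(4)]
F=rect(-97,128,-55,55,12)+[((-60,s,45),(50,s,45)) for s in(-18,18)]+rect(-72,-60,-15,15,52)
M=rect(-95,95,-60,60,10)+[((-60,s*31.5,150),(50,s*31.5,150)) for s in(-1,1)]+[((-60,s*26.5,150),(50,s*26.5,150)) for s in(-1,1)]+[((-95,s*25,57),(-75,s*25,57)) for s in (-1,1)]
def fit(p,L,g):
    G=cv2.GaussianBlur(cv2.cvtColor(p["pixels"],cv2.COLOR_RGB2GRAY).astype(np.float32),(0,0),1.0)
    gx,gy=cv2.Sobel(G,5,1,0),cv2.Sobel(G,5,0,1)
    t=np.linspace(0,1,60)[:,None]
    A=[np.array(a)/1e3+t*(np.array(b)-np.array(a))/1e3 for a,b in L]
    def f(v):
        s=0; R=rot([0,0,v[2]])
        for a in A:
            uv=proj(p,a@R.T+[v[0],v[1],0]).astype(np.float32)
            n=uv[-1]-uv[0]; n=np.array([-n[1],n[0]])/np.linalg.norm(n)
            m=lambda I:cv2.remap(I,uv[:,:1],uv[:,1:],1)[:,0]
            e=np.abs(m(gx)*n[0]+m(gy)*n[1]); s+=np.minimum(e,60).mean()
        return -s
    r=differential_evolution(f,[(g[0]-.012,g[0]+.012),(g[1]-.012,g[1]+.012),(g[2]-.25,g[2]+.25)],seed=1,tol=1e-6)
    return r.x,r.fun
if __name__=="__main__":
    out=[]
    for k,(L,g) in enumerate([(M,(.464,-.207,pi)),(F,(.4365,.1815,pi-.12))]):
        p=np.load(f"w{k}.npy",allow_pickle=True).item(); v,s=fit(p,L,g); print(v,v[2]-pi,s)
        im=p["pixels"][:,:,::-1].copy(); im=cv2.resize(im,None,fx=2.5,fy=2.5)
        for a,b in L:
            uv=proj(p,np.array([a,b])/1e3@rot([0,0,v[2]]).T+[v[0],v[1],0])*2.5
            cv2.line(im,*[tuple(int(c) for c in q) for q in uv],(0,0,255),1)
        out.append(im[180:620,430:830])
    cv2.imwrite("pics/fit.png",np.hstack(out))
E
python3 fit.py
```

```text
[ 0.46125982 -0.20585148  3.10109658] -0.04049607218700846 -535.126708984375
[0.43776829 0.18009952 3.01503043] -0.1265622255860266 -503.67315673828125
```

View pics/fit.png

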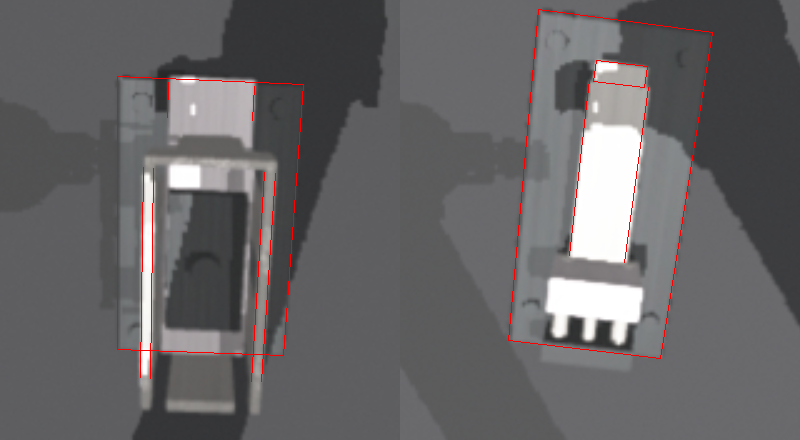

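Both model fits lie on the picture edges: magazine outline with blank end at about (210,77), fixture bed and fence on the right. Next is the approach and grasp.

```bash
cat >> h.py <<'E'
MG=np.array([.4613,-.2059]); MY=-.0405; FX=np.array([.4378,.1801]); FY=-.1266   # yaws minus pi
def w(o,y,x,yy,z): return np.r_[o+(rot([0,0,y+pi])@[x/1e3,yy/1e3,0])[:2],z/1e3]
GB=.0235   # grasp point behind TCP at 50 mm opening
def tcp(g,ori): return g+GB*rot(ori)[:,2]
E
python3 - <<'E'
from h import *
p=np.load("w0.npy",allow_pickle=True).item()
e=cloc(p,[[256,102.8]],.057)[0]; print("front end mag-x",((e[:2]-MG)@rot([0,0,MY+pi])[:2,:2]))
o=[pi,.61,MY]; g=tcp(w(MG,MY,-88,0,51),o); z=rot(o)[:,2]
ctrl.move_pose(g-.25*z,o); print(ctrl.read_state()["clock"])
hit=ctrl.movel(g-.06*z,v=.2); hit=ctrl.movel(g,v=.08,contact_N=12)
s=ctrl.read_state(); print(hit,s["clock"],s["eef_pos"]-g,s["contact_force"])
p=ctrl.camera("wrist"); cv2.imwrite("pics/pre.png",p["pixels"][:,:,::-1])
p=ctrl.camera("scene"); cv2.imwrite("pics/pre_s.png",cv2.resize(p["pixels"][130:250,130:270,::-1],None,fx=3,fy=3))
a=cv2.resize(cv2.imread("pics/pre.png"),(480,360)); cv2.imwrite("pics/pre2.png",np.hstack([a,cv2.resize(cv2.imread("pics/pre_s.png"),(320,360))[:, :320]]))
E
```

```text
front end mag-x [-0.09911316 -0.00099159]
6.6333
False 8.6333 [ 5.81835821e-04 -4.01716181e-05  3.13582277e-04] [ 0.13337887  0.3736379  -0.27747175]
```

View pics/pre2.png

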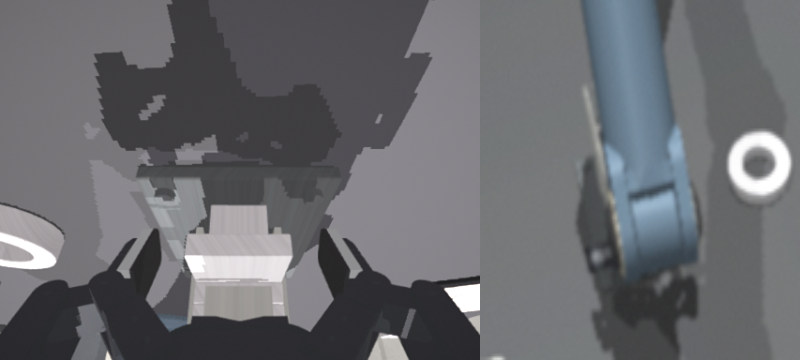

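The wrist view shows the blank's end, at about (238,258), centred between the fingers at about (158,260) and (325,260). I'll grip it and draw it out.

Run:
```python
from h import *
ctrl.grab(); s=ctrl.read_state(); print(s["clock"],s["gripper_width"],s["finger_force"],s["contact_force"],s["moment"])
P=s["eef_pos"]; d=w(MG,MY,-1000,0,0)-w(MG,MY,0,0,0)
for k,(L,v) in enumerate([(.03,.06),(.07,.06),(.125,.06)]):
    ctrl.movel(P+d*L,v=v); s=ctrl.read_state(); print(round(s["clock"],2),s["gripper_width"],np.round(s["contact_force"],1),s["eef_pos"]-P)
p=ctrl.camera("wrist"); q=ctrl.camera("scene"); pin(q,["blank0","blank1","blank2","blank3","weight"])
t=ctrl.camera("top"); pin(t,["blank0","blank1","weight"])
a=cv2.resize(p["pixels"],(480,360)); b=cv2.resize(q["pixels"][130:250,130:237],(320,360))
cv2.imwrite("pics/out.png",np.hstack([a,b])[:,:,::-1])
```

```text
9.1583 0.04881441208254035 62.97221660614014 [1.20793533 0.42086964 2.28916103] [ 0.14028076 -0.44210962 -0.08289285]
9.82 0.048989801060301486 [-14.8   0.5   3. ] [ 2.34953706e-02 -1.78880373e-03  1.33792144e-05]
10.63 0.04893642578300061 [-3.8 -0.5 -1. ] [ 0.06944803 -0.003036   -0.00018293]
11.7 0.04895136771538471 [ 0.6 -0.6 -1.5] [ 1.24725354e-01 -5.16155411e-03 -5.67955460e-05]
blank0 [([0.4649, -0.2072, 0.0681], 0.43), ([0.6267, -0.213, 0.0453], 0.35)]
blank1 [([0.4649, -0.2072, 0.0681], 0.43), ([0.6267, -0.213, 0.0453], 0.35)]
blank2 [([0.4649, -0.2072, 0.0681], 0.43), ([0.6267, -0.213, 0.0453], 0.35)]
blank3 [([0.4649, -0.2072, 0.0681], 0.43), ([0.6267, -0.213, 0.0453], 0.35)]
weight [([0.4632, -0.208, 0.0815], 0.51)]
blank0 [([0.628, -0.2087, 0.0428], 0.63)]
blank1 [([0.628, -0.2087, 0.0428], 0.63)]
weight []
```

View pics/out.png

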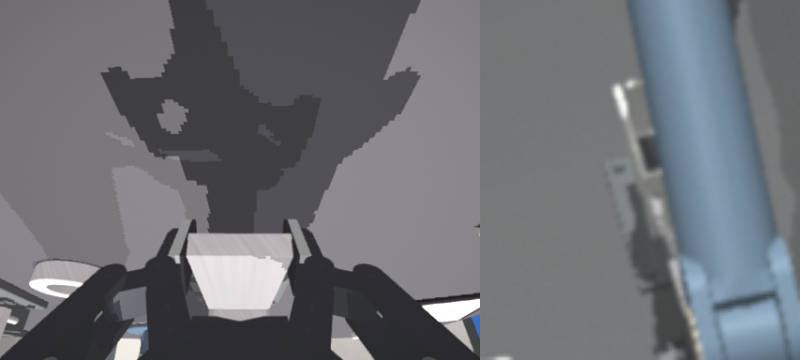

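The blank is out and the weight has dropped about 12 mm (z 0.094 to 0.082). In the wrist view the blank's top spans (187–297,233) at the front and about (205–275,308) at the rear. Next: lift, carry it to a hover over the fixture, and measure the blank in the hand.

```bash
cat >> h.py <<'E'
def bpose(uN,zN,th,D=49,sag=0,dy=0):
    b=np.array([np.cos(th),np.sin(th)]); n=np.array([-b[1],b[0]])
    G=np.array([uN,zN])+(60+D)*b+6*n; o=[pi,.61-th-sag,FY]
    return tcp(w(FX,FY,-G[0],dy,G[1]),o),o
E
python3 - <<'E'
from h import *
s=ctrl.read_state(); P=s["eef_pos"]
ctrl.movel(P+[0,0,.2],v=.2)
ctrl.move_pose(*bpose(-52,150,.14))
s=ctrl.read_state(); print(s["clock"],s["eef_pos"],s["eef_rot"],s["contact_force"],s["moment"])
ps={n:ctrl.camera(n) for n in ("wrist","scene","top")}
np.save("hold.npy",ps,allow_pickle=True); np.save("holds.npy",s,allow_pickle=True)
for n in ps: pin(ps[n],["blank0","weight"])
a=ps["wrist"]["pixels"][220:370,160:360]; b=ps["scene"]["pixels"][100:220,230:350]
cv2.imwrite("pics/hold.png",np.hstack([cv2.resize(a,(460,345)),cv2.resize(b,(340,345))])[:,:,::-1])
E
```

```text
15.0 [0.4832746  0.17323458 0.1501324 ] [ 3.14093965  0.46866325 -0.12923447] [ 0.54237162 -0.08248999 -1.37197389] [-0.10546283 -0.65824427 -0.01553495]
blank0 [([0.4478, 0.1819, 0.1579], 0.89)]
weight []
blank0 [([0.4473, 0.1797, 0.1581], 0.66), ([0.4645, -0.2087, 0.0683], 0.49)]
weight [([0.7313, 0.022, -0.0001], 0.62)]
blank0 [([0.447, 0.1809, 0.155], 0.65), ([0.4629, -0.2069, 0.0659], 0.65)]
weight [([0.4657, -0.2071, 0.0816], 0.61)]
```

View pics/hold.png

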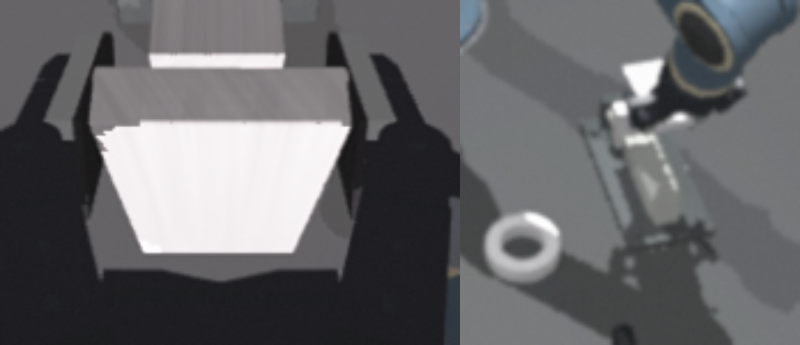

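Run:
```python
from h import *
from scipy.optimize import least_squares
ps=np.load("hold.npy",allow_pickle=True).item(); s=np.load("holds.npy",allow_pickle=True).item(); p=ps["wrist"]
obs=np.array([[100,124],[350,124],[145,252],[293,252],[93,68],[350,68]])/2.3+[160,220]
R=rot(s["eef_rot"]); T=s["eef_pos"]
def corners(v):  # v: D, grasp-behind-TCP, sag, lateral(tool y), height of grasp above underside = 6
    D,gb,sag,dy,dz=v
    a=.61+sag; # blank level when tool pitch is a: blank x axis (away from robot) in tool frame
    B=rot([pi,a,0]).T   # world(level,heading x)->tool
    pts=np.array([[60-D+ D*0,25,6],[60-D,-25,6],[-60-D,25,6],[-60-D,-25,6],[60-D,25,-6],[60-D,-25,-6]],float)
    pts[:,1]+=dy; pts[:,2]+=dz
    return (pts/1e3@B.T+[0,0,-gb])@R.T+T
n=corners([49,GB,0,0,0]); print(np.round(proj(p,n),1).tolist()); print(obs.round(1).tolist())
f=lambda v:(proj(p,corners([v[0],GB,v[1],v[2],v[3]]))-obs)[:4].ravel()
r=least_squares(f,[49,0,0,0],x_scale=[5,.1,1,1]); print(r.x,r.cost,r.fun.round(1))
c=corners([r.x[0],GB,*r.x[1:]]); print(proj(p,c)[4:]); print("mid top",c[:4].mean(0), "expected blank0 origin", corners([49,GB,0,0,0])[:4].mean(0))
```

```text
[[195.4, 273.2], [312.5, 273.2], [221.6, 329.7], [287.4, 329.7], [198.5, 247.4], [309.5, 247.4]]
[[203.5, 273.9], [312.2, 273.9], [223.0, 329.6], [287.4, 329.6], [200.4, 249.6], [312.2, 249.6]]
[ 5.82896734e+01 -1.03705715e-02 -1.43192663e+00 -3.07428879e+00] 2.054061760649006 [-0.8 -0.  -0.5 -0.   1.6  0.   0.7  0. ]
[[205.20743616 249.86393298]
 [308.91365703 249.84673694]]
mid top [0.43592873 0.17793903 0.16638778] expected blank0 origin [0.44485591 0.17822766 0.17013616]
```

The level, unslipped grip model predicts the blank's rear edge and right side in the wrist view to within 1 px. The bed also lines up with the blank (columns 254.6 and 254). I'll insert it with the jaw end low.

Run:
```python
from h import *
def st(m): 
    s=ctrl.read_state(); u=-((s["eef_pos"][:2]-FX)@rot([0,0,FY+pi])[:2,:2])[0]*1e3
    print(m,round(s["clock"],2),"u",round(u,1),"z",round(s["eef_pos"][2]*1e3,1),np.round(s["contact_force"],1),np.round(s["moment"],2),round(s["eef_rot"][1],3),flush=True); return u
th=.15
def go(u,z,t,v,c=None):
    P,o=bpose(u,z,t,D=48); return ctrl.movel(P,v=v,frame=o,contact_N=c)
go(-45,80,th,.12); st("above")
print(go(-45,49,th,.06,6)); st("low")
h=go(-64,49,th,.03,3); print(h); st("touch")
go(-64,49,th,.03); st("pushed")
p=ctrl.camera("wrist"); q=ctrl.camera("top"); pin(p,["jaw_face","blank0"]); pin(q,["jaw_face","blank0"])
cv2.imwrite("pics/push.png",np.hstack([cv2.resize(p["pixels"][220:370,160:360],(460,345)),cv2.resize(q["pixels"][190:310,150:260],(316,345))])[:,:,::-1])
```

```text
above 16.18 u 50.7 z 81.4 [ 0.2  0.5 -1.5] [-0.11 -0.71  0.01] 0.46
False
low 16.84 u 50.4 z 49.9 [-0.3  0.2 -2.2] [-0.09 -0.75 -0.02] 0.46
True
touch 17.23 u 44.0 z 49.8 [ 4.3 -0.3  0.5] [-0.11 -1.14  0.01] 0.455
pushed 17.77 u 35.3 z 50.1 [ 8.3 -0.9 -0.5] [-0.28 -2.02  0.15] 0.452
jaw_face [([0.3776, 0.1871, 0.0684], 0.63)]
blank0 [([0.4365, 0.1838, 0.0586], 0.83)]
jaw_face [([0.3775, 0.1911, 0.0741], 0.78), ([0.4376, 0.1824, 0.0549], 0.2)]
blank0 [([0.4387, 0.183, 0.0512], 0.75)]
```

View pics/push.png

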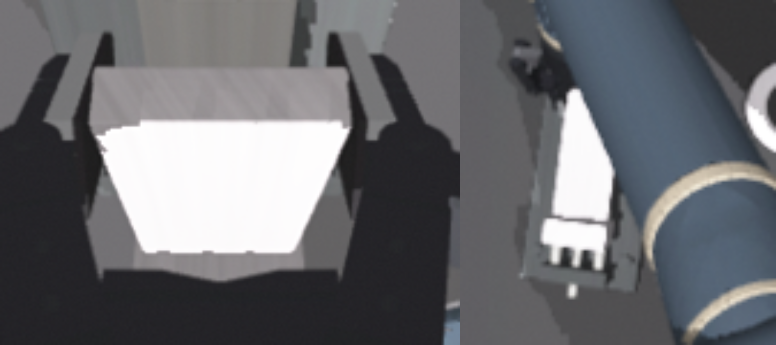

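The blank has not slipped in the grip: its edges sit where they did at the hover, with corners at about (100,124), (350,124) and the rear at 252. The jaw touched where expected and is pushed back about 9 mm at 8 N. I'll lower it flat, release and retreat.

Run:
```python
from h import *
def st(m): 
    s=ctrl.read_state(); u=-((s["eef_pos"][:2]-FX)@rot([0,0,FY+pi])[:2,:2])[0]*1e3
    print(m,round(s["clock"],2),"u",round(u,1),"z",round(s["eef_pos"][2]*1e3,1),np.round(s["contact_force"],1),np.round(s["moment"],2),round(s["eef_rot"][1],3),flush=True)
def go(u,z,t,v,c=None):
    P,o=bpose(u,z,t,D=48); return ctrl.movel(P,v=v,frame=o,contact_N=c)
print(go(-63.5,46,.15,.03,6)); st("a")
print(go(-63.5,46,.05,.03,8)); st("b")
print(go(-63.5,45.5,0,.03,8)); st("c")
print(go(-63.5,43.5,0,.015,5)); st("d")
p=ctrl.camera("wrist"); q=ctrl.camera("top"); pin(p,["blank0","jaw_face"]); pin(q,["blank0"])
cv2.imwrite("pics/flat.png",np.hstack([cv2.resize(p["pixels"][200:370,130:390],(500,327)),cv2.resize(q["pixels"][190:310,150:260],(300,327))])[:,:,::-1])
```

```text
False
a 18.32 u 35.6 z 47.2 [ 8.4 -0.4  0.3] [-0.28 -1.71  0.14] 0.453
False
b 18.79 u 35.1 z 37.1 [ 8.4 -2.4  0.5] [-0.29 -1.82  0.15] 0.554
True
c 19.06 u 35.8 z 32.0 [ 3.  -0.7  3.5] [-0.1  -0.48  0.16] 0.605
True
d 19.27 u 35.8 z 32.0 [ 0.2 -0.8  3.7] [-0.06 -0.25  0.15] 0.604
blank0 []
jaw_face [([0.3767, 0.1888, 0.0683], 0.96)]
blank0 [([0.4653, -0.2066, 0.0645], 0.7)]
```

View pics/flat.png

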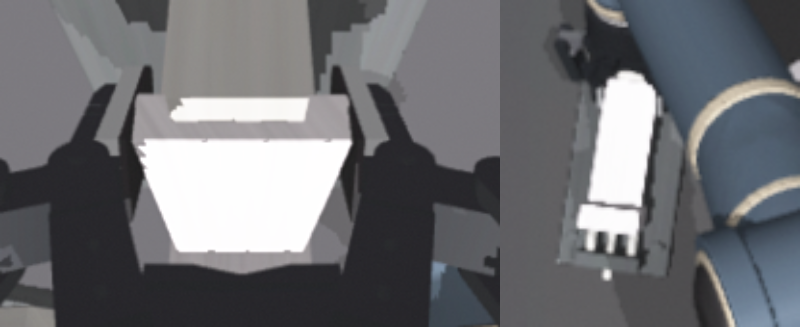

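The blank is flat on the bed: the fence top shows as the strip at (172–308, 98–120) in front of the blank's end face, and the TCP height matches. Releasing.

Run:
```python
from h import *
ctrl.ungrasp(); ctrl.sleep(.3)
s=ctrl.read_state(); z=rot(s["eef_rot"])[:,2]; P=s["eef_pos"]; print(s["contact_force"])
ctrl.movel(P-.08*z,v=.1); ctrl.movel(P-.2*z,v=.2)
ctrl.move_pose([.50,.178,.34],[pi,0,0]); ctrl.sleep(.2)
p=ctrl.camera("wrist"); q=ctrl.camera("scene"); t=ctrl.camera("top")
pin(p,["blank0","jaw_face","bed"]); pin(q,["blank0","weight","jaw_face","flange"]); pin(t,["blank0","weight"])
print(ctrl.read_state()["clock"])
import fit
L=fit.rect(-60,60,-25,25,57); 
im=cv2.resize(p["pixels"],None,fx=3,fy=3)
clean=im.copy()
uv=proj(p,np.array([a for a,b in L])/1e3@rot([0,0,FY+pi]).T+[*FX,0])*3
cv2.polylines(im,[uv.astype(np.int32)],True,(255,0,0),1)
c=uv.mean(0).astype(int); y0=max(0,c[1]-250); x0=c[0]-130
cv2.imwrite("pics/fin.png",np.hstack([clean[y0:y0+500,x0:x0+260],im[y0:y0+500,x0:x0+260],cv2.resize(q["pixels"][130:250,160:225],(270,500))])[:,:,::-1])
```

```text
[-0.08125173  0.1727978   0.20333748]
blank0 [([0.4644, -0.2054, 0.0706], 0.88), ([0.4639, -0.2043, 0.0444], 0.67)]
jaw_face [([0.3784, 0.1871, 0.0672], 0.78)]
bed []
blank0 [([0.4401, 0.1806, 0.0467], 0.65), ([0.4635, -0.209, 0.0698], 0.45)]
weight [([0.4623, -0.2072, 0.0809], 0.74)]
jaw_face [([0.38, 0.1869, 0.0682], 0.53), ([0.6752, -0.4604, 0.001], 0.49)]
flange [([0.4827, -0.0046, 0.0002], 0.9)]
blank0 [([0.4395, 0.1838, 0.0458], 0.89), ([0.4627, -0.2057, 0.0677], 0.65)]
weight [([0.464, -0.2065, 0.0814], 0.57)]
23.5167
```

View pics/fin.png

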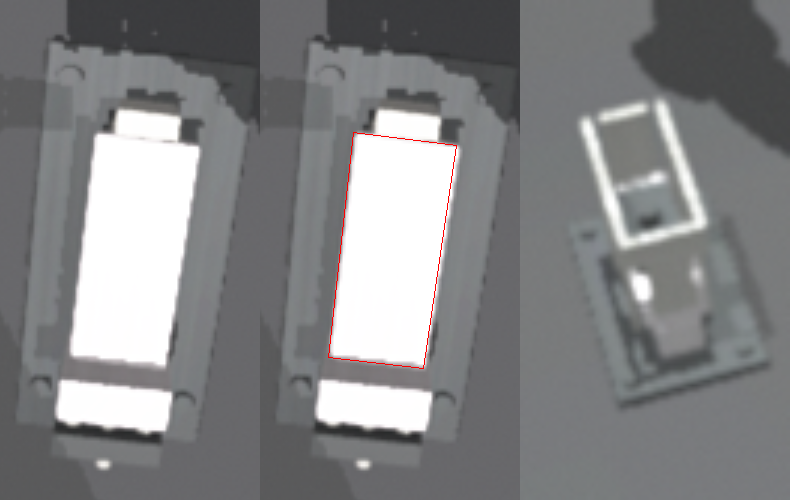

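The blank lies exactly on the predicted outline, square behind the fence and against the jaw. The magazine's mouth is empty, with the weight about 12 mm lower than at the start.

```bash
python3 -c "
from plant import ctrl
print(ctrl.sign_off())"
```

```text
the job is handed in; nothing more can be done
None
```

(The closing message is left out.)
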